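# Hang a second bin on the rack's hook bar

## Robot

A 6-joint arm with a two-finger parallel gripper is mounted at the origin on the work surface. World frame = base frame: x ahead of the robot, y to its left, z up, the work surface at z = 0. Lengths are in m, angles in degrees, forces in N, time in s.
With the tool pointing down it reaches from about 0.4 to 0.825 m from the base axis. Payload 7 kg.
Tool frame: the origin (TCP) lies on the centre line of the jaws, within the pads' length; the fingertips stand r.tip_reach ahead of it and the grasp point (between the pads) is the TCP (r.tip_reach is the distance from the TCP to the fingertips, in m); z points along the fingers, y is the line along which they close (so a half turn about z gives the same grasp; the last joint's range is limited). The gripper opens to 88 mm and grips with 3 to 60 N. Pads are 19 mm wide; open, the fingers measure 130 mm over their backs; the gripper's body (78 mm by 193 mm) begins 47 mm behind the grasp point.
Start: joints at [91.106, 20.546, 0.682, 0, -70.136, -16.507], TCP at [0.179, 0.651, 0.246] pointing down, gripper open.
Joint ranges: [-176.03, 176.03], [-82.01, 121.73], [-58.28, 71.71], [-173.87, 95.51], [-174.79, -0.11], [-173.66, 173.66]. Speed limits (degrees/s): [136.94, 136.94, 172.46, 180, 180, 180].

## Interface

Orientations are given as [roll, pitch, yaw] about the fixed x, y, z axes, in that order (R = Rz(yaw) Ry(pitch) Rx(roll)).
In Python, from plant import sensors, cams, r gives the robot as it stands.
- The arm moves only by the tool drive_tool, never from a script. Its argument "rows" is a list of rows, each an object of numbers: "fingers": the gripper's target within -1 to 1 (fully open at 1, half-way at 0, shut at -1); "x", "y", "z": the shift along the tool's x, y, z in m; "spin": the turn about the tool's z in rad. A call has 1 to 10 rows; each row is the pose to reach, as a shift and turn from the pose commanded when the call began, along the tool's axes at that moment; what a row does not reach only later rows make up. A row lasts 1/8 s, in which the tool goes at most 62.5 mm and 10.7 degrees, less where a joint would pass 70% of its speed; a pose out of reach is approached as far as the arm can. A call with a gripper value outside its range is refused whole. The fingers move at their own pace and stop on an object; "newtons" is the grip in N (left out, the last holds). Time passes only in rows, so rows that repeat a pose let the fingers close. It gives the time, the measured TCP pose, the force, the opening and the grip force at its end, in the units of the state.
- sensors.get_state(): the state, without advancing time (a new reading comes with each control period).
- cams.capture(name): name is "scene" or "top"; returns a dict with "pixels" (384x512x3 uint8, red, green, blue), "intrinsics" (3x3 intrinsics, pixels), "eye" and "orientation" of the camera in the world. Camera axes: x right, y up, looking along -z (the intrinsics and any distortion apply to the point x, -y, -z); pixel columns grow to the right and rows downward; lengths in m; the calibration is good to about 2 mm. A picture is of the moment at which its call begins. There is no depth.
- r.close_job(): hands the job in; it is judged then, once.
The state is a dict: "time_s": time; "joints": joint angles; "qd": joint speeds; "joint_torque": joint torques, N m; "tcp_pos": TCP position; "eef_rot": TCP orientation; "contact_force": force on the tool from outside, world axes, zero at the start; "moment": the same for the moment, N m; "gripper_width": finger opening in m; "gripper_force": force on a finger pad.
Only numpy, scipy, OpenCV 4.12 (cv2) and the standard library are available. Lean on these libraries where they do the work, as an engineer would, in place of code of your own. Each camera call takes 0.05 s, during which the arm holds its last target. There are 200 camera calls.

## Task

One storage bin already hangs on the hook bar along the front of the wire rack; hang the bin with the hook lip that stands on the table on the same bar. Feel for the bar and lower the lip fully home over it in the free stretch, clear of the first bin, then slide it gently along the bar until it rests against the first one, and let go. Press only lightly, keep your bin upright, do not unhook, tip or shove along the first bin, and leave everything else alone.

Things in the scene. Friction and masses are not known exactly. Their poses are not given: they have to be found in the camera images.
- bar_about (a point): Point fixed to a chrome wire rack (420 mm wide, 340 mm high, firm on the table), 34.5 mm in front of its upper shelf, where the middle of the hook bar's top front edge nominally lies. x points level into the rack, y along the bar, z up. The bar was clamped on by hand and is really up to 8 mm off in x, 3 mm in y, 5 mm in z, 0.015 rad about z: it must be felt for.
- hookbar (a joint): The hook bar: an upright steel strip along the rack's front, 360 mm long, 60 mm tall, 3 mm thick, at least 20 mm free behind it, a tab turned up 14 mm at each end (330 mm between them). Value: how far (m) it is pressed back to the rack, 0 when free. It yields only along bar_about x, about 1 mm per 15 N, up to 4 mm.
- bin_mid (a point): Centre, half-way up, of the blue open bin with a hook lip that stands on the table, to be hung: 100 mm deep (x, to its back), 90 mm wide (y), 75 mm tall at the back and 52 mm at the front, walls 3 mm, 0.17 to 0.35 kg, brass fittings up to 20 mm deep inside. Underside 37.5 mm below this point, back wall's outer face at x = +50 mm.
- bin_rim (a point): Middle of this bin's grip rim at its front, at bin_mid x -45, z +2.5 mm: 10 mm thick (along x), 78 mm wide, 24 mm tall; pinch it from above across its thickness, one finger inside the bin. Axes as bin_mid.
- bin_lip (a point): This bin's hook lip, full width, along the top of its back wall; the point lies on the back wall's outer face at the ceiling of the lip's slot (bin_mid x +50, z +34.5 mm). The slot is 5.5 mm wide, from this face back to a leg 4 mm thick that hangs 15 mm below this point. Hung, the bar's top edge meets the ceiling and the bin leans forward about 3 degrees.
- first_mid (a point): Centre, half-way up, of the blue bin that already hangs on the bar, anywhere along it with room for the other on at least one side: 75 mm wide (y, along the bar), 80 mm deep (x, to the rack), 105 mm tall, 0.3 kg. It hangs loosely, leaning a little forward, and slides along the bar when pushed with about 3 to 5 N.
- tray_mid (a point): Centre of a blue open tray without a hook lip, 100 x 90 x 55 mm, standing on the table; leave alone.
- jar_mid (a point): Centre of a glass jar, 64 mm across, 85 mm tall; leave alone.
- tape_mid (a point): Centre of a tape measure, 30 x 68 x 64 mm; leave alone.
- driver_grip (a point): Handle of a screwdriver lying on the table; leave alone.
- mug_mid (a point): Centre of a white mug, 76 mm across, 88 mm tall; leave alone.
- coupler_mid (a point): Centre of a white pipe coupler, a ring 48 mm across and 45 mm tall; leave alone.
There are look-alikes about, which are no part of the job. What is shaped like the part that bears bin_mid but orange or red is not meant.

How it is judged (in metres and radians):
On the way:
1. the bin is lowered home on the hook bar (bar loaded by it with more than 1 N, its centre 24 to 50 mm below bar_about, upright) while still clear of the first bin by about 10 mm or more (z of bin_mid in the frame of bar_about between -0.05 and -0.024 m and x of bin_mid in the frame of bar_about between -0.0655 and -0.0355 m and angle between bin_mid's own z axis and vertical below 0.15 rad and angle between the x axis of bin_mid and the x axis of bar_about, either way round below 0.12 rad and contact force between bin and hookbar above 1 N and (y of bin_mid in the frame of first_mid above 0.093 m or y of bin_mid in the frame of first_mid below -0.093 m)), for 0.2 s.
At the end, for the whole second after the job is handed in: The bin hangs at rest by its lip on the hook bar, upright (within 0.15 rad) and square to the rack (within 0.12 rad), beside the first bin with a gap of at most about 5 mm, released; the first bin still hangs at rest on the bar, upright within 0.18 rad, less than 20 mm from where it was (z of bin_mid in the frame of bar_about between -0.05 and -0.024 m and x of bin_mid in the frame of bar_about between -0.0655 and -0.0355 m and angle between bin_mid's own z axis and vertical below 0.15 rad and angle between the x axis of bin_mid and the x axis of bar_about, either way round below 0.12 rad and contact force between each of bin, first and hookbar above 1 N and (y of bin_mid in the frame of first_mid between 0.079 and 0.0885 m or y of bin_mid in the frame of first_mid between -0.0885 and -0.079 m) and linear speed of each of bin, first below 0.02 m/s and angular speed of bin below 0.15 rad/s and angle between first_mid's own z axis and vertical below 0.18 rad and distance of first_mid from where it was at the start of the episode below 0.02 m); the robot touches nothing.
It fails at once if the bin is pressed on the hook bar with more than 20 N while gripped, or dropped on it (a blow of more than 60 N) ((contact force between bin and hookbar above 20 N and contact force between the fingers and bin above 5 N) or contact force between bin and hookbar above 60 N).
It fails at once if the bin presses on the first bin with more than 10 N (contact force between bin and first above 10 N).
It fails at once if the first bin is unhooked, tipped over 0.3 rad or shoved along by more than 25 mm (angle between first_mid's own z axis and vertical above 0.3 rad or distance of first_mid from where it was at the start of the episode above 0.025 m).
It fails at once if the bin is tipped by more than 0.5 rad, so that its fittings would spill (angle between bin_mid's own z axis and vertical above 0.5 rad).
It fails at once if another thing on the table is pushed by more than 30 mm (distance of any of tray_mid, jar_mid, tape_mid, driver_grip, mug_mid, coupler_mid from where it was at the start of the episode above 0.03 m).
It also fails if it takes over 51 s, if anything falls off the work surface, if the arm or the gripper's body presses on something with over 40 N, if the wrist force passes 120 N, or if a joint passes its speed limit or range.

## Working session

There is one attempt and no reset: what is moved stays moved. The work goes in short steps, Python scripts to look and compute and a tool call to move; the robot and the scene stay as the last step left them, time stands still between calls to the robot, and variables do not carry over. Pictures are saved under pics/ and viewed, at most 10 in all, crops included, and the job is handed in when it is done.

Besides the shell and the picture viewer there is one more tool, called as a command line: name --argument value ..., lists and objects as JSON in quotes. drive_tool: Moves the arm, as the interface text tells. Its arguments: {"type":"object","properties":{"rows":{"type":"array"},"newtons":{"type":"number"}},"required":["rows"]}

```bash
mkdir -p pics
cat > h.py <<'E'
import numpy as np, cv2
from plant import sensors, cams, r
def cap(n):
    c=cams.capture(n); return c
def save(c,f,box=None,s=1):
    p=cv2.cvtColor(np.asarray(c["pixels"]),cv2.COLOR_RGB2BGR)
    if box: p=p[box[1]:box[3],box[0]:box[2]]
    cv2.imwrite("pics/"+f,cv2.resize(p,None,fx=s,fy=s,interpolation=cv2.INTER_CUBIC))
def ori(c):
    o=np.asarray(c["orientation"],float)
    if o.shape==(3,3): return o
    from scipy.spatial.transform import Rotation as R
    return R.from_euler('xyz',o,degrees=True).as_matrix()
def ray(c,u,v):
    K=np.asarray(c["intrinsics"]); d=np.linalg.solve(K,[u,v,1.]); d=np.array([d[0],-d[1],-d[2]])
    d=ori(c)@d; return np.asarray(c["eye"],float),d/np.linalg.norm(d)
def onz(c,u,v,z):
    e,d=ray(c,u,v); return e+d*(z-e[2])/d[2]
def proj(c,P):
    K=np.asarray(c["intrinsics"]); q=ori(c).T@(np.asarray(P,float)-np.asarray(c["eye"])); q=np.array([q[0],-q[1],-q[2]]); q=K@q; return q[:2]/q[2]
def tri(c1,p1,c2,p2):
    e1,d1=ray(c1,*p1); e2,d2=ray(c2,*p2)
    A=np.stack([d1,-d2],1); t=np.linalg.lstsq(A,e2-e1,rcond=None)[0]
    a=e1+t[0]*d1; b=e2+t[1]*d2; return (a+b)/2, np.linalg.norm(a-b)
E
python3 - <<'E'
from h import *
for n in("scene","top"):
    c=cap(n); save(c,n+"0.png",s=1.5); print(n,c["eye"],c["orientation"],c["intrinsics"],[k for k in c])
s=sensors.get_state(); print(s); print(r.tip_reach)
E
```

```text
scene [ 1.57404208 -0.30072611  1.02532506] [51.59452405 -1.13278292 81.08990383] [[462.47726317   0.         256.02009748]
 [  0.         462.47726317 187.9184738 ]
 [  0.           0.           1.        ]] ['pixels', 'intrinsics', 'eye', 'orientation']
top [ 0.3020254  -0.12111759  1.24063647] [ 13.52351128  -0.19149807 -89.20923179] [[390.43950396   0.         252.20088291]
 [  0.         390.43950396 194.65673401]
 [  0.           0.           1.        ]] ['pixels', 'intrinsics', 'eye', 'orientation']
{'time_s': 0.1, 'joints': array([ 9.11037870e+01,  2.05874303e+01,  6.36447607e-01, -1.87718896e-02,
       -7.01361607e+01, -1.65092016e+01]), 'qd': array([ 0.04242872, -0.02972057,  0.12062544, -0.11922085,  0.08158125,
       -0.00143293]), 'joint_torque': array([-5.29978624e-04, -5.84164023e+01,  2.93749970e+01,  7.01545313e+00,
        1.01309278e-02, -5.15830527e-05]), 'tcp_pos': array([0.17919503, 0.65032647, 0.24469242]), 'eef_rot': array([ 1.79911434e+02, -7.84590007e-03, -1.54118004e+01]), 'contact_force': array([-0.12871702, -0.40973274, -0.24346748]), 'moment': array([0.00314841, 0.0097635 , 0.02480508]), 'gripper_force': 0.0, 'gripper_width': 0.08800741397825255}
0.019
```

View pics/scene0.png

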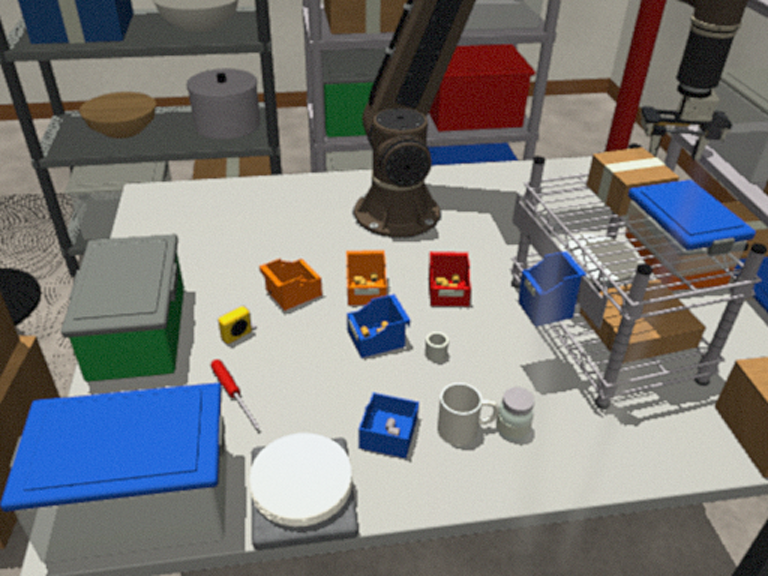

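View pics/top0.png

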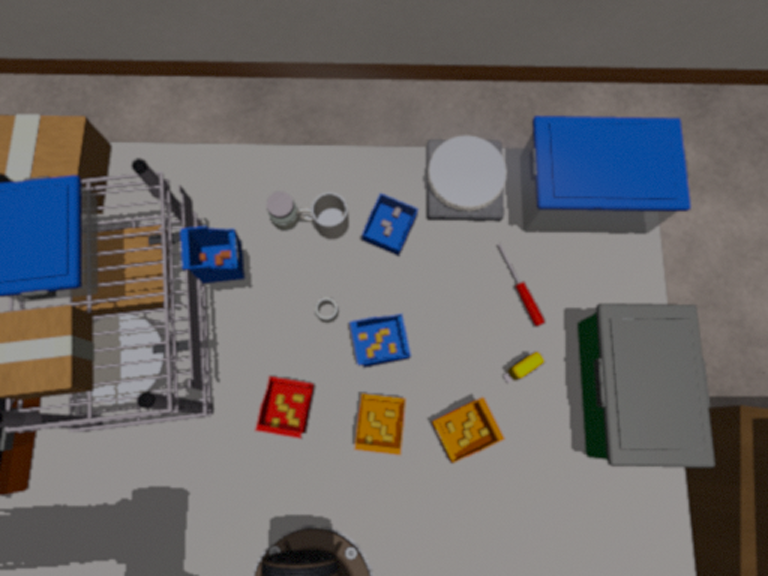

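Run:
```python
from h import *
c=cap("top"); save(c,"topc.png",(105,130,295,285),4)
c=cap("scene"); save(c,"scc.png",(215,95,415,245),4)
```

```text
(no output)
```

View pics/topc.png

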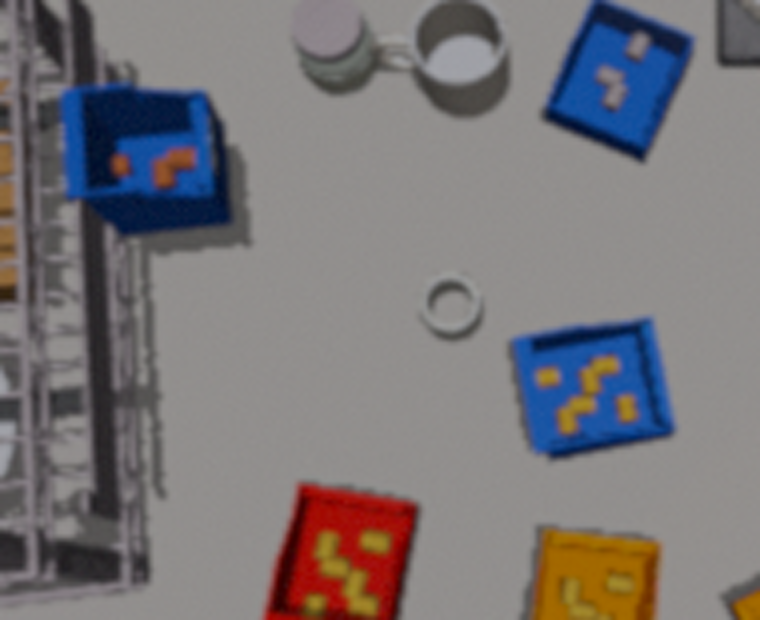

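View pics/scc.png

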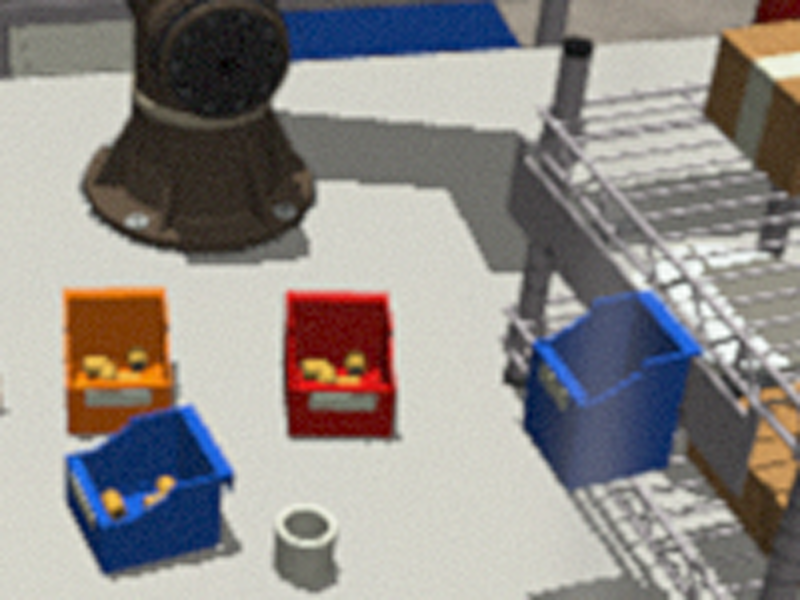

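The lipped blue bin is at scene (252,217) / top (253,227): it has brass fittings, a low front and a tall lipped back facing the rack. The tray at scene (259,283) has no lip, the other blue one at (368,192) is already hanging, and the orange and red ones are excluded. So the bin at (252,217) is the one meant. Next I measure it and the bar.

Run:
```python
from h import *
t=cap("top"); s=cap("scene")
T=lambda x,y:((x+.5)/4+105-.5,(y+.5)/4+130-.5)
S=lambda x,y:((x+.5)/4+215-.5,(y+.5)/4+95-.5)
f=lambda a:np.round(a,4)
# bin corners
A=onz(t,*T(513,340),.075);B=onz(t,*T(540,455),.075)
C=onz(t,*T(650,320),.052);D=onz(t,*T(673,432),.052)
print("bin lip",f(A),f(B),"front",f(C),f(D))
print("lip tri", tri(t,T(513,340),s,S(230,472)) )
print("front far tri", tri(t,T(650,320),s,S(100,527)))
v=((A+B)/2-(C+D)/2)[:2]; print("yaw by length",np.degrees(np.arctan2(v[1],v[0])),np.linalg.norm(v))
for P,Q in((A,B),(C,D)):
    w=(Q-P)[:2]; print(np.linalg.norm(w),np.degrees(np.arctan2(w[1],w[0]))+90)
def blue(c):
    h=cv2.cvtColor(np.asarray(c["pixels"]),cv2.COLOR_RGB2HSV); return cv2.inRange(h,(105,120,40),(130,255,255))
for n,c in(("t",t),("s",s)):
    m=blue(c); N,_,st,ce=cv2.connectedComponentsWithStats(m)
    print(n,[(list(st[i]),f(ce[i]).tolist()) for i in range(1,N) if st[i][4]>150])
# bar: near end tab top corner / lower corner
for name,pt,ps in(("nearlow",(105,515),(513,205)),):
    print(name,tri(t,T(*pt),s,S(*ps)))
# dark bar profile in top image rows
g=cv2.cvtColor(np.asarray(t["pixels"]),cv2.COLOR_RGB2GRAY)
for y in (195,205,215,225,235,245,250,255,258,260,262): print(y,g[y,118:146].tolist())
```

```text
bin lip [ 0.5193 -0.0634  0.075 ] [ 0.4325 -0.0857  0.075 ] front [ 0.5408 -0.1681  0.052 ] [ 0.454  -0.1861  0.052 ]
lip tri (array([ 0.51934004, -0.06447927,  0.07358671]), np.float64(0.002326340855964829))
front far tri (array([ 0.54136029, -0.16925836,  0.04875824]), np.float64(0.0020620516769976082))
yaw by length 101.87115786385553 0.1047721670654507
0.0895843114751118 -75.56985400659468
0.08864988877455933 -78.30661737012164
t [([np.int32(356), np.int32(77), np.int32(104), np.int32(64), np.int32(6141)], [406.6004, 108.8344]), ([np.int32(0), np.int32(117), np.int32(54), np.int32(80), np.int32(4045)], [26.4237, 156.4064]), ([np.int32(242), np.int32(130), np.int32(36), np.int32(39), np.int32(796)], [259.2073, 149.191]), ([np.int32(120), np.int32(151), np.int32(43), np.int32(38), np.int32(1189)], [140.0488, 168.6476]), ([np.int32(233), np.int32(210), np.int32(40), np.int32(34), np.int32(835)], [253.1114, 225.9665])]
s [([np.int32(13), np.int32(0), np.int32(32), np.int32(29), np.int32(615)], [28.5691, 13.865]), ([np.int32(51), np.int32(0), np.int32(37), np.int32(28), np.int32(724)]
[... 1651 characters left out ...]
4, 85, 103, 118, 93, 95, 120, 122, 97, 88, 113]
250 [123, 140, 142, 140, 138, 137, 136, 136, 136, 126, 91, 54, 41, 41, 40, 48, 72, 99, 101, 102, 98, 92, 98, 117, 123, 96, 86, 113]
255 [100, 105, 112, 106, 89, 83, 89, 111, 117, 69, 37, 39, 41, 41, 40, 42, 57, 88, 104, 98, 88, 89, 90, 112, 139, 143, 139, 133]
258 [94, 92, 94, 95, 96, 89, 82, 85, 89, 73, 57, 51, 49, 43, 42, 43, 55, 91, 105, 83, 92, 103, 88, 108, 135, 142, 144, 144]
260 [120, 130, 135, 139, 141, 128, 103, 85, 84, 84, 84, 83, 80, 78, 75, 72, 82, 106, 112, 88, 103, 114, 91, 107, 133, 142, 144, 143]
262 [124, 139, 145, 144, 142, 134, 117, 108, 91, 85, 84, 83, 84, 84, 82, 86, 97, 116, 118, 102, 114, 117, 91, 112, 139, 144, 143, 143]
```

Run:
```python
from h import *
t=cap("top"); s=cap("scene")
def cr(c,b,k):
    p=cv2.cvtColor(np.asarray(c["pixels"]),cv2.COLOR_RGB2BGR)[b[1]:b[3],b[0]:b[2]]
    p=cv2.convertScaleAbs(p,alpha=1.6); return cv2.resize(p,None,fx=k,fy=k,interpolation=cv2.INTER_CUBIC)
a=cr(s,(335,120,415,225),5); b=cr(t,(110,135,180,265),4)
o=np.zeros((525,800,3),np.uint8); o[:525,:400]=a; o[:520,410:690]=b
cv2.imwrite("pics/bar.png",o)
```

```text
(no output)
```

View pics/bar.png

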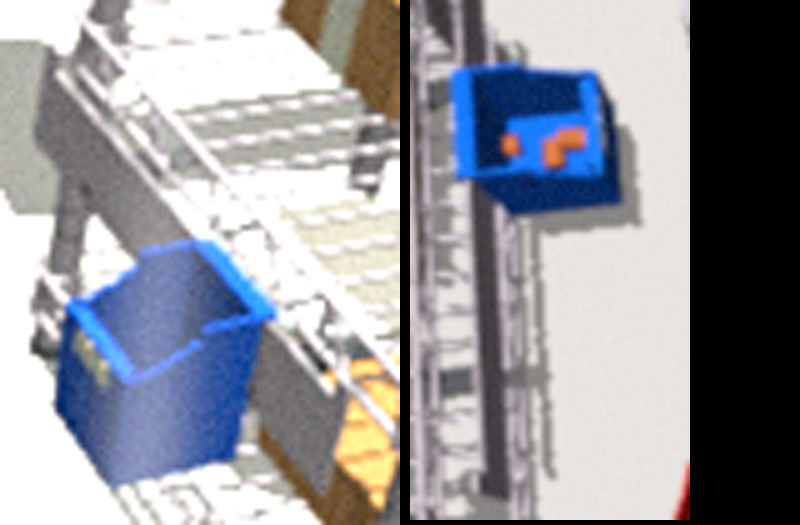

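Run:
```python
from h import *
t=cap("top"); s=cap("scene"); f=lambda a:np.round(a,4)
def S(x,y): return (x+.5)/5+334.5,(y+.5)/5+119.5
def plane(l):
    e,a=ray(t,*l[0]); _,b=ray(t,*l[1]); n=np.cross(a,b); return e,n/np.linalg.norm(n)
def hit(l,p):
    e,n=plane(l); o,d=ray(s,*p); return o+d*((e-o)@n)/(d@n)
top=((125.6,195),(128.6,250)); bot=((130.9,195),(134.0,250))
print("tab near",tri(t,(127,258.3),s,S(62,72)))
print("bot near",tri(t,(134.3,258.5),s,S(38,145)),f(hit(bot,S(38,145))))
print("bot far",f(hit(bot,S(320,490))), "top far",f(hit(top,S(328,388))))
for p in((80,95),(120,140),(160,185),(200,232)): print("top edge",p,f(hit(top,S(*p))))
# top edge assuming z
for z in(.25,.26,.27,.28): print(z,f(onz(t,*top[0],z)),f(onz(t,*top[1],z)), "bottom z-.06",f(onz(t,*bot[1],z-.06)))
g=cv2.cvtColor(np.asarray(s["pixels"]),cv2.COLOR_RGB2GRAY)
for y in range(128,176,4): print(y,g[y,338:384].tolist())
# first bin left corners (front-top etc.) by both views
TT=lambda x,y:((x-410+.5)/4+109.5,(y+.5)/4+134.5)
print("first lip near/robot corner",tri(t,TT(458,177),s,S(195,243)),"lip far",tri(t,TT(455,68),s,S(272,310)))
print("front far",tri(t,TT(598,76),s,S(130,380)),"front near",tri(t,TT(600,170),s,S(70,300)))
```

```text
tab near (array([0.37230618, 0.19433835, 0.24806908]), np.float64(0.006028266018982292))
bot near (array([0.37507566, 0.18826085, 0.19549673]), np.float64(0.000343205121180606)) [0.3754 0.1879 0.1957]
bot far [0.7246 0.236  0.2003] top far [0.7147 0.2303 0.2638]
top edge (80, 95) [0.4279 0.1884 0.267 ]
top edge (120, 140) [0.4814 0.1957 0.2684]
top edge (160, 185) [0.5319 0.2025 0.2698]
top edge (200, 232) [0.5793 0.2093 0.2694]
0.25 [0.5346 0.2088 0.25  ] [0.3923 0.1884 0.25  ] bottom z-.06 [0.3979 0.1928 0.19  ]
0.26 [0.5322 0.2054 0.26  ] [0.3914 0.1853 0.26  ] bottom z-.06 [0.397  0.1898 0.2   ]
0.27 [0.5299 0.2021 0.27  ] [0.3905 0.1822 0.27  ] bottom z-.06 [0.3961 0.1868 0.21  ]
0.28 [0.5275 0.1988 0.28  ] [0.3895 0.1791 0.28  ] bottom z-.06 [0.3952 0.1838 0.22  ]
128 [108, 104, 111, 114, 108, 138, 161, 170, 200, 209, 217, 184, 119, 70, 62, 67, 113, 167, 157, 112, 88, 89, 107, 136, 152, 162, 167, 167, 163, 164, 148, 130, 119, 130, 137, 145, 166, 186, 183, 171, 176, 178, 181, 187, 200, 209]
132 [109, 111, 112, 110, 112, 100, 88, 72, 82, 99, 96, 83, 88, 91, 85, 83, 79, 100, 103, 
[... 1985 characters left out ...]
82, 79, 85, 89, 86, 90, 94, 95, 96, 97, 104, 98, 97, 94, 86, 100, 119, 121, 128, 154, 162, 147, 140, 190, 239]
172 [214, 210, 185, 168, 159, 133, 104, 72, 78, 80, 80, 79, 83, 162, 216, 214, 214, 210, 211, 212, 207, 216, 191, 143, 94, 75, 79, 80, 81, 83, 89, 81, 82, 74, 77, 72, 66, 54, 64, 80, 95, 97, 104, 136, 169, 157]
first lip near/robot corner (array([0.57416643, 0.21511295, 0.2589815 ]), np.float64(0.009387023663951635)) lip far (array([0.64820582, 0.2262506 , 0.26492487]), np.float64(0.0009823416161016498))
front far (array([0.65715557, 0.14431995, 0.23078188]), np.float64(0.006473287308422518)) front near (array([0.58852418, 0.1344435 , 0.23529746]), np.float64(0.0012191459196148424))
```

```bash
cat > g.py <<'E'
import sys,numpy as np
# usage: g.py cx,cy,cz,cyaw  x,y,z,yaw ...   commanded pose -> tool shifts
a=[list(map(float,s.split(','))) for s in sys.argv[1:]]
c=a[0]; w=np.radians(c[3])
for p in a[1:]:
    d=np.subtract(p[:3],c[:3])
    print("x %.4f y %.4f z %.4f spin %.4f"%(d[0]*np.cos(w)+d[1]*np.sin(w), d[0]*np.sin(w)-d[1]*np.cos(w), -d[2], -np.radians(p[3]-c[3])))
E
python3 g.py .179,.651,.246,-15.4 .179,.65,.40,-15.4 .32,.30,.40,0 .46,0,.30,12.3 .497,-.174,.16,12.3
```

```text
x 0.0003 y 0.0010 z -0.1540 spin -0.0000
x 0.2291 y 0.3010 z -0.1540 spin -0.2688
x 0.4438 y 0.5530 z -0.0540 spin -0.4835
x 0.5257 y 0.7109 z 0.0860 spin -0.4835
```

drive_tool --rows '[{"z": -0.154, "fingers": 1}, {"z": -0.154}, {"z": -0.154}, {"x": 0.229, "y": 0.301, "z": -0.154, "spin": -0.27}, {"x": 0.229, "y": 0.301, "z": -0.154, "spin": -0.27}, {"x": 0.229, "y": 0.301, "z": -0.154, "spin": -0.27}, {"x": 0.229, "y": 0.301, "z": -0.154, "spin": -0.27}, {"x": 0.229, "y": 0.301, "z": -0.154, "spin": -0.27}, {"x": 0.229, "y": 0.301, "z": -0.154, "spin": -0.27}, {"x": 0.229, "y": 0.301, "z": -0.154, "spin": -0.27}]' --newtons 40

```text
invalid input
```

drive_tool --rows '[{"x": 0, "y": 0, "z": -0.154, "spin": 0, "fingers": 1}, {"x": 0, "y": 0, "z": -0.154, "spin": 0, "fingers": 1}, {"x": 0, "y": 0, "z": -0.154, "spin": 0, "fingers": 1}, {"x": 0.229, "y": 0.301, "z": -0.154, "spin": -0.27, "fingers": 1}, {"x": 0.229, "y": 0.301, "z": -0.154, "spin": -0.27, "fingers": 1}, {"x": 0.229, "y": 0.301, "z": -0.154, "spin": -0.27, "fingers": 1}, {"x": 0.229, "y": 0.301, "z": -0.154, "spin": -0.27, "fingers": 1}, {"x": 0.229, "y": 0.301, "z": -0.154, "spin": -0.27, "fingers": 1}, {"x": 0.229, "y": 0.301, "z": -0.154, "spin": -0.27, "fingers": 1}, {"x": 0.229, "y": 0.301, "z": -0.154, "spin": -0.27, "fingers": 1}]' --newtons 40

```text
time_s: 1.75
tcp_pos: [0.3209, 0.2966, 0.4008]
eef_rot: [-179.9, -0.1, -0.1]
contact_force: [1.0, 0.5, 0.2]
gripper_width: 0.0876
gripper_force: 0.0
```

drive_tool --rows '[{"x": 0.14, "y": 0.3, "z": 0.1, "spin": -0.2, "fingers": 1}, {"x": 0.14, "y": 0.3, "z": 0.1, "spin": -0.2, "fingers": 1}, {"x": 0.14, "y": 0.3, "z": 0.1, "spin": -0.2, "fingers": 1}, {"x": 0.14, "y": 0.3, "z": 0.1, "spin": -0.2, "fingers": 1}, {"x": 0.14, "y": 0.3, "z": 0.1, "spin": -0.2, "fingers": 1}, {"x": 0.14, "y": 0.3, "z": 0.1, "spin": -0.2, "fingers": 1}, {"x": 0.177, "y": 0.474, "z": 0.25, "spin": -0.214, "fingers": 1}, {"x": 0.177, "y": 0.474, "z": 0.25, "spin": -0.214, "fingers": 1}, {"x": 0.177, "y": 0.474, "z": 0.25, "spin": -0.214, "fingers": 1}, {"x": 0.177, "y": 0.474, "z": 0.25, "spin": -0.214, "fingers": 1}]'

```text
time_s: 3.0
tcp_pos: [0.4977, -0.1755, 0.1475]
eef_rot: [-180.0, 0.1, 12.3]
contact_force: [0.2, 0.8, -0.4]
gripper_width: 0.0875
gripper_force: 0.0
```

Run:
```python
from h import *
s=cap("scene"); b=(195,130,325,250); P=sensors.get_state(); print(P["tcp_pos"],P["eef_rot"])
save(s,"above.png",b,5)
t=np.asarray(P["tcp_pos"]); print([ (np.array(proj(s,q))-b[:2])*5 for q in (t,t-[0,0,.019],[.497,-.174,.052],[.497,-.174,.03])])
```

```text
[ 0.4965248  -0.1773372   0.14386234] [-179.90979356    0.36000216   12.23242913]
[array([201.73219343, 317.31853468]), array([201.98168811, 341.53581194]), array([208.26858695, 430.78786111]), array([208.48496937, 456.64414102])]
```

View pics/above.png

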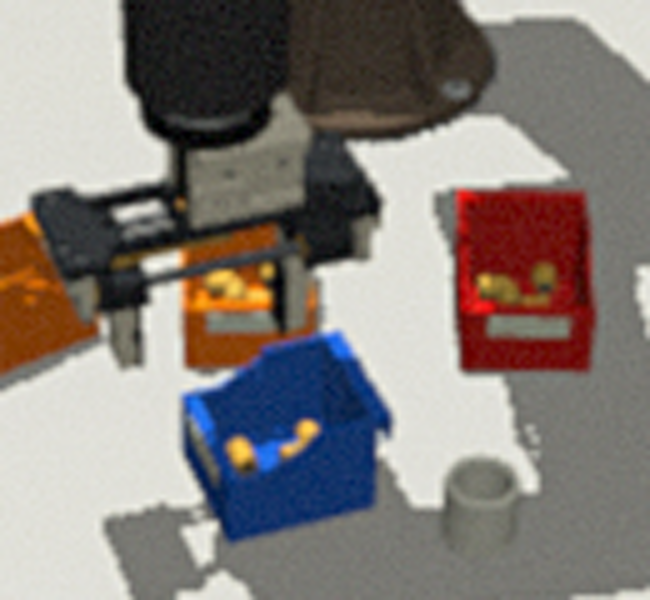

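Fingers at (130,350) and (290,310) straddle the bin's front rim at (207,425), which agrees with the projection. I descend and grip.

drive_tool --rows '[{"x": 0, "y": 0, "z": 0.05, "spin": 0, "fingers": 1}, {"x": 0, "y": 0, "z": 0.09, "spin": 0, "fingers": 1}, {"x": 0, "y": 0, "z": 0.103, "spin": 0, "fingers": 1}, {"x": 0, "y": 0, "z": 0.103, "spin": 0, "fingers": 1}, {"x": 0, "y": 0, "z": 0.103, "spin": 0, "fingers": -1}, {"x": 0, "y": 0, "z": 0.103, "spin": 0, "fingers": -1}, {"x": 0, "y": 0, "z": 0.103, "spin": 0, "fingers": -1}, {"x": 0, "y": 0, "z": 0.103, "spin": 0, "fingers": -1}, {"x": 0, "y": 0, "z": 0.103, "spin": 0, "fingers": -1}, {"x": 0, "y": 0, "z": 0.103, "spin": 0, "fingers": -1}]' --newtons 40

```text
time_s: 4.3
tcp_pos: [0.4977, -0.1741, 0.0466]
eef_rot: [180.0, 0.0, 12.3]
contact_force: [0.5, -0.7, 0.2]
gripper_width: 0.0331
gripper_force: 0.0
```

drive_tool --rows '[{"x": 0, "y": 0, "z": 0, "spin": 0, "fingers": -1}, {"x": 0, "y": 0, "z": 0, "spin": 0, "fingers": -1}, {"x": 0, "y": 0, "z": 0, "spin": 0, "fingers": -1}, {"x": 0, "y": 0, "z": 0, "spin": 0, "fingers": -1}, {"x": 0, "y": 0, "z": 0, "spin": 0, "fingers": -1}, {"x": 0, "y": 0, "z": 0, "spin": 0, "fingers": -1}, {"x": 0, "y": 0, "z": -0.01, "spin": 0, "fingers": -1}, {"x": 0, "y": 0, "z": -0.02, "spin": 0, "fingers": -1}, {"x": 0, "y": 0, "z": -0.03, "spin": 0, "fingers": -1}, {"x": 0, "y": 0, "z": -0.03, "spin": 0, "fingers": -1}]'

```text
time_s: 5.55
tcp_pos: [0.4984, -0.174, 0.0778]
eef_rot: [180.0, -0.1, 12.3]
contact_force: [-0.7, -0.2, -3.1]
gripper_width: 0.0098
gripper_force: 40.0
```

```bash
python3 g.py .497,-.174,.077,12.3 .497,-.174,.241,12.3 .5173,.077,.241,8
```

```text
x 0.0000 y 0.0000 z -0.1640 spin -0.0000
x 0.0733 y -0.2409 z -0.1640 spin 0.0750
```

drive_tool --rows '[{"x": 0, "y": 0, "z": -0.03, "spin": 0, "fingers": -1}, {"x": 0, "y": 0, "z": -0.08, "spin": 0, "fingers": -1}, {"x": 0, "y": 0, "z": -0.13, "spin": 0, "fingers": -1}, {"x": 0.007, "y": -0.024, "z": -0.164, "spin": 0.01, "fingers": -1}, {"x": 0.022, "y": -0.072, "z": -0.164, "spin": 0.03, "fingers": -1}, {"x": 0.037, "y": -0.12, "z": -0.164, "spin": 0.05, "fingers": -1}, {"x": 0.051, "y": -0.168, "z": -0.164, "spin": 0.07, "fingers": -1}, {"x": 0.066, "y": -0.216, "z": -0.164, "spin": 0.075, "fingers": -1}, {"x": 0.073, "y": -0.241, "z": -0.164, "spin": 0.075, "fingers": -1}, {"x": 0.073, "y": -0.241, "z": -0.164, "spin": 0.075, "fingers": -1}]'

```text
time_s: 6.8
tcp_pos: [0.5172, 0.0786, 0.2401]
eef_rot: [-180.0, 0.0, 8.2]
contact_force: [-0.4, -0.2, -4.2]
gripper_width: 0.0095
gripper_force: 40.0
```

Run:
```python
from h import *
P=sensors.get_state(); print(P["tcp_pos"],P["eef_rot"],P["contact_force"],P["moment"],P["gripper_width"])
s=cap("scene"); t=cap("top")
def cr(c,b,k):
    p=cv2.cvtColor(np.asarray(c["pixels"]),cv2.COLOR_RGB2BGR)[b[1]:b[3],b[0]:b[2]]
    p=cv2.convertScaleAbs(p,alpha=1.6); return cv2.resize(p,None,fx=k,fy=k,interpolation=cv2.INTER_CUBIC)
a=cr(s,(310,110,410,220),4); b=cr(t,(105,150,205,260),4)
cv2.imwrite("pics/pre.png",np.hstack([a,b]))
```

```text
[0.51722724 0.07856132 0.24005856] [-1.79998002e+02  4.94786010e-02  8.17346705e+00] [-0.36262314 -0.24720211 -4.19944584] [-0.28747964 -0.04084932  0.00417708] 0.009503685902557398
```

View pics/pre.png

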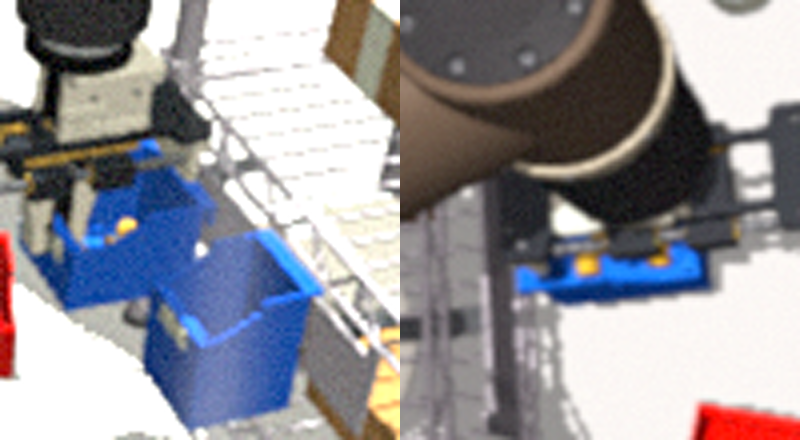

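drive_tool --rows '[{"x": 0, "y": -0.003, "z": 0, "spin": 0, "fingers": -1}, {"x": 0, "y": -0.007, "z": 0, "spin": 0, "fingers": -1}, {"x": 0, "y": -0.011, "z": 0, "spin": 0, "fingers": -1}, {"x": 0, "y": -0.013, "z": 0, "spin": 0, "fingers": -1}, {"x": 0, "y": -0.014, "z": 0, "spin": 0, "fingers": -1}, {"x": 0, "y": -0.014, "z": 0, "spin": 0, "fingers": -1}]'

```text
time_s: 7.65
tcp_pos: [0.5156, 0.0909, 0.2406]
eef_rot: [180.0, 0.0, 8.0]
contact_force: [0.7, 0.5, -3.2]
gripper_width: 0.0101
gripper_force: 40.0
```

drive_tool --rows '[{"x": 0, "y": -0.001, "z": 0, "spin": 0, "fingers": -1}, {"x": 0, "y": -0.001, "z": 0, "spin": 0, "fingers": -1}, {"x": 0, "y": -0.001, "z": 0, "spin": 0, "fingers": -1}]'

```text
time_s: 8.02
tcp_pos: [0.5154, 0.0918, 0.2406]
eef_rot: [180.0, -0.0, 8.0]
contact_force: [-0.6, 0.4, -3.0]
gripper_width: 0.0101
gripper_force: 40.0
```

drive_tool --rows '[{"x": 0, "y": -0.001, "z": 0, "spin": 0, "fingers": -1}, {"x": 0, "y": -0.001, "z": 0, "spin": 0, "fingers": -1}]'

```text
time_s: 8.28
tcp_pos: [0.5153, 0.0929, 0.2406]
eef_rot: [-180.0, 0.0, 8.0]
contact_force: [-0.5, -0.3, -2.3]
gripper_width: 0.0094
gripper_force: 40.0
```

drive_tool --rows '[{"x": 0, "y": -0.001, "z": 0, "spin": 0, "fingers": -1}, {"x": 0, "y": -0.001, "z": 0, "spin": 0, "fingers": -1}]'

```text
time_s: 8.52
tcp_pos: [0.5151, 0.0939, 0.2405]
eef_rot: [-180.0, 0.0, 8.0]
contact_force: [0.3, -0.2, -3.7]
gripper_width: 0.0096
gripper_force: 40.0
```

drive_tool --rows '[{"x": 0, "y": -0.001, "z": 0, "spin": 0, "fingers": -1}, {"x": 0, "y": -0.001, "z": 0, "spin": 0, "fingers": -1}]'

```text
time_s: 8.78
tcp_pos: [0.515, 0.0948, 0.2405]
eef_rot: [180.0, 0.0, 8.0]
contact_force: [-0.5, 0.1, -4.2]
gripper_width: 0.0101
gripper_force: 40.0
```

```bash
python3 -c "
from h import *
P=sensors.get_state(); print(P['tcp_pos'],P['contact_force'],P['moment'])"
```

```text
[0.51499988 0.09484042 0.24052916] [-0.53410765  0.08983464 -4.24356112] [-0.16091062 -0.04342331 -0.00768622]
```

drive_tool --rows '[{"x": 0, "y": -0.001, "z": 0, "spin": 0, "fingers": -1}, {"x": 0, "y": -0.001, "z": 0, "spin": 0, "fingers": -1}]'

```text
time_s: 9.02
tcp_pos: [0.5149, 0.0958, 0.2406]
eef_rot: [-180.0, -0.0, 8.0]
contact_force: [0.1, 0.7, -3.4]
gripper_width: 0.0103
gripper_force: 40.0
```

drive_tool --rows '[{"x": 0, "y": -0.001, "z": 0, "spin": 0, "fingers": -1}, {"x": 0, "y": -0.001, "z": 0, "spin": 0, "fingers": -1}]'

```text
time_s: 9.28
tcp_pos: [0.5147, 0.0969, 0.2406]
eef_rot: [-180.0, -0.0, 8.0]
contact_force: [0.3, -0.4, -3.8]
gripper_width: 0.0096
gripper_force: 40.0
```

drive_tool --rows '[{"x": 0, "y": -0.001, "z": 0, "spin": 0, "fingers": -1}, {"x": 0, "y": -0.001, "z": 0, "spin": 0, "fingers": -1}]'

```text
time_s: 9.52
tcp_pos: [0.5146, 0.0978, 0.2406]
eef_rot: [-180.0, 0.0, 8.0]
contact_force: [0.1, -0.5, -2.5]
gripper_width: 0.0097
gripper_force: 40.0
```

drive_tool --rows '[{"x": 0, "y": -0.0008, "z": 0, "spin": 0, "fingers": -1}, {"x": 0, "y": -0.0008, "z": 0, "spin": 0, "fingers": -1}]'

```text
time_s: 9.78
tcp_pos: [0.5145, 0.0986, 0.2406]
eef_rot: [-180.0, 0.0, 8.0]
contact_force: [0.2, -0.2, -3.8]
gripper_width: 0.0095
gripper_force: 40.0
```

drive_tool --rows '[{"x": 0, "y": -0.0008, "z": 0, "spin": 0, "fingers": -1}, {"x": 0, "y": -0.0008, "z": 0, "spin": 0, "fingers": -1}]'

```text
time_s: 10.02
tcp_pos: [0.5144, 0.0994, 0.2405]
eef_rot: [180.0, 0.0, 8.0]
contact_force: [0.5, -0.7, -3.7]
gripper_width: 0.0099
gripper_force: 40.0
```

drive_tool --rows '[{"x": 0, "y": -0.0008, "z": 0, "spin": 0, "fingers": -1}, {"x": 0, "y": -0.0008, "z": 0, "spin": 0, "fingers": -1}]'

```text
time_s: 10.28
tcp_pos: [0.5143, 0.0997, 0.2406]
eef_rot: [180.0, 0.0, 8.0]
contact_force: [1.3, -4.3, -3.1]
gripper_width: 0.0099
gripper_force: 40.0
```

```bash
python3 -c "
from h import *
for i in range(3):
    P=sensors.get_state(); print(P['tcp_pos'],P['eef_rot'],P['contact_force'],P['moment']); cap('top')"
```

```text
[0.51434404 0.09972362 0.24056923] [1.79954109e+02 5.59014556e-03 8.03137548e+00] [ 1.31924576 -4.34210362 -3.11482305] [-1.4319427  -0.59270524 -0.03515412]
[0.5143566  0.09974519 0.24058663] [1.79961650e+02 1.71069248e-03 8.03067726e+00] [ 1.64385009 -3.87411648 -4.43408189] [-1.56867815 -0.65346456  0.02325222]
[0.51432451 0.09973917 0.24055784] [1.79965031e+02 5.81848789e-03 8.02455620e+00] [ 2.08247572 -4.60689086 -3.65517488] [-1.63684629 -0.72178261  0.01704876]
```

drive_tool --rows '[{"x": 0, "y": 0, "z": 0, "spin": -0.0087, "fingers": -1}, {"x": 0, "y": 0, "z": 0, "spin": -0.0087, "fingers": -1}, {"x": 0, "y": 0, "z": 0, "spin": -0.0087, "fingers": -1}]'

```text
time_s: 10.8
tcp_pos: [0.5144, 0.0998, 0.2406]
eef_rot: [180.0, -0.0, 8.5]
contact_force: [3.3, -5.1, -4.5]
gripper_width: 0.0102
gripper_force: 40.0
```

```bash
python3 -c "
from h import *
P=sensors.get_state(); print(P['tcp_pos'],P['eef_rot'],P['contact_force'],P['moment'])"
```

```text
[0.51444969 0.09984841 0.24058604] [ 1.79979021e+02 -1.21406776e-02  8.51567615e+00] [ 3.25860267 -5.06408304 -4.52637369] [-1.84878129 -1.10374024 -0.26278084]
```

drive_tool --rows '[{"x": 0, "y": 0.003, "z": 0, "spin": 0.001, "fingers": -1}, {"x": 0, "y": 0.003, "z": -0.01, "spin": 0.001, "fingers": -1}, {"x": 0, "y": 0.003, "z": -0.025, "spin": 0.001, "fingers": -1}, {"x": 0, "y": 0.003, "z": -0.035, "spin": 0.001, "fingers": -1}, {"x": 0, "y": 0.001, "z": -0.037, "spin": 0.001, "fingers": -1}, {"x": 0, "y": -0.004, "z": -0.037, "spin": 0.001, "fingers": -1}, {"x": 0, "y": -0.008, "z": -0.037, "spin": 0.001, "fingers": -1}, {"x": 0, "y": -0.008, "z": -0.037, "spin": 0.001, "fingers": -1}]'

```text
time_s: 11.8
tcp_pos: [0.5129, 0.1083, 0.2771]
eef_rot: [180.0, 0.0, 8.5]
contact_force: [-0.1, 1.0, -2.4]
gripper_width: 0.0098
gripper_force: 40.0
```

```bash
python3 -c "
from h import *
P=sensors.get_state(); print(P['tcp_pos'],P['eef_rot'],P['contact_force'],P['moment'])"
```

```text
[0.5128752  0.10833732 0.27713546] [1.79983932e+02 4.36432765e-02 8.50079645e+00] [-0.08784749  1.03625315 -2.38387408] [-0.26938732 -0.03127119  0.01629952]
```

drive_tool --rows '[{"x": 0, "y": 0.0007, "z": 0.004, "spin": 0, "fingers": -1}, {"x": 0, "y": 0.0007, "z": 0.009, "spin": 0, "fingers": -1}, {"x": 0, "y": 0.0007, "z": 0.013, "spin": 0, "fingers": -1}, {"x": 0, "y": 0.0007, "z": 0.014, "spin": 0, "fingers": -1}, {"x": 0, "y": 0.0007, "z": 0.014, "spin": 0, "fingers": -1}]'

```text
time_s: 12.42
tcp_pos: [0.5132, 0.1073, 0.2635]
eef_rot: [180.0, 0.0, 8.5]
contact_force: [1.5, 0.4, -4.0]
gripper_width: 0.0099
gripper_force: 40.0
```

drive_tool --rows '[{"x": 0, "y": 0, "z": 0.001, "spin": 0, "fingers": -1}, {"x": 0, "y": 0, "z": 0.0015, "spin": 0, "fingers": -1}, {"x": 0, "y": 0, "z": 0.0015, "spin": 0, "fingers": -1}]'

```text
time_s: 12.8
tcp_pos: [0.5132, 0.1074, 0.262]
eef_rot: [-180.0, -0.0, 8.5]
contact_force: [0.6, 0.1, -3.7]
gripper_width: 0.0096
gripper_force: 40.0
```

drive_tool --rows '[{"x": 0, "y": 0, "z": 0.001, "spin": 0, "fingers": -1}, {"x": 0, "y": 0, "z": 0.0015, "spin": 0, "fingers": -1}, {"x": 0, "y": 0, "z": 0.0015, "spin": 0, "fingers": -1}]'

```text
time_s: 13.18
tcp_pos: [0.5131, 0.1073, 0.2605]
eef_rot: [180.0, 0.0, 8.5]
contact_force: [0.9, -0.4, -3.3]
gripper_width: 0.0099
gripper_force: 40.0
```

drive_tool --rows '[{"x": 0, "y": 0, "z": 0.001, "spin": 0, "fingers": -1}, {"x": 0, "y": 0, "z": 0.0015, "spin": 0, "fingers": -1}, {"x": 0, "y": 0, "z": 0.0015, "spin": 0, "fingers": -1}]'

```text
time_s: 13.55
tcp_pos: [0.5131, 0.1074, 0.259]
eef_rot: [180.0, 0.0, 8.5]
contact_force: [0.3, -0.1, -3.0]
gripper_width: 0.0094
gripper_force: 40.0
```

drive_tool --rows '[{"x": 0, "y": 0, "z": 0.001, "spin": 0, "fingers": -1}, {"x": 0, "y": 0, "z": 0.001, "spin": 0, "fingers": -1}]'

```text
time_s: 13.8
tcp_pos: [0.5132, 0.1074, 0.258]
eef_rot: [-180.0, 0.0, 8.5]
contact_force: [-0.9, -0.2, -4.0]
gripper_width: 0.0098
gripper_force: 40.0
```

drive_tool --rows '[{"x": 0, "y": 0, "z": 0.001, "spin": 0, "fingers": -1}, {"x": 0, "y": 0, "z": 0.001, "spin": 0, "fingers": -1}]'

```text
time_s: 14.05
tcp_pos: [0.5131, 0.1074, 0.2569]
eef_rot: [180.0, 0.0, 8.5]
contact_force: [0.8, -0.7, -3.0]
gripper_width: 0.0099
gripper_force: 40.0
```

drive_tool --rows '[{"x": 0, "y": 0, "z": 0.001, "spin": 0, "fingers": -1}, {"x": 0, "y": 0, "z": 0.001, "spin": 0, "fingers": -1}]'

```text
time_s: 14.3
tcp_pos: [0.5131, 0.1073, 0.256]
eef_rot: [180.0, 0.0, 8.5]
contact_force: [0.5, -0.7, -3.5]
gripper_width: 0.0096
gripper_force: 40.0
```

drive_tool --rows '[{"x": 0, "y": 0, "z": 0.001, "spin": 0, "fingers": -1}, {"x": 0, "y": 0, "z": 0.001, "spin": 0, "fingers": -1}]'

```text
time_s: 14.55
tcp_pos: [0.5131, 0.1073, 0.255]
eef_rot: [180.0, 0.0, 8.5]
contact_force: [-1.0, 0.5, -3.5]
gripper_width: 0.0099
gripper_force: 40.0
```

drive_tool --rows '[{"x": 0, "y": 0, "z": 0.001, "spin": 0, "fingers": -1}, {"x": 0, "y": 0, "z": 0.001, "spin": 0, "fingers": -1}]'

```text
time_s: 14.8
tcp_pos: [0.5131, 0.1073, 0.254]
eef_rot: [180.0, 0.0, 8.5]
contact_force: [0.0, -0.3, -3.0]
gripper_width: 0.0098
gripper_force: 40.0
```

drive_tool --rows '[{"x": 0, "y": 0, "z": 0.001, "spin": 0, "fingers": -1}, {"x": 0, "y": 0, "z": 0.001, "spin": 0, "fingers": -1}]'

```text
time_s: 15.05
tcp_pos: [0.5131, 0.1073, 0.253]
eef_rot: [180.0, 0.0, 8.5]
contact_force: [-0.0, 0.6, -2.5]
gripper_width: 0.0095
gripper_force: 40.0
```

drive_tool --rows '[{"x": 0, "y": 0, "z": 0.001, "spin": 0, "fingers": -1}, {"x": 0, "y": 0, "z": 0.001, "spin": 0, "fingers": -1}]'

```text
time_s: 15.3
tcp_pos: [0.5131, 0.1074, 0.252]
eef_rot: [180.0, 0.0, 8.5]
contact_force: [0.4, -0.5, -3.3]
gripper_width: 0.0097
gripper_force: 40.0
```

drive_tool --rows '[{"x": 0, "y": 0, "z": 0.001, "spin": 0, "fingers": -1}, {"x": 0, "y": 0, "z": 0.001, "spin": 0, "fingers": -1}]'

```text
time_s: 15.55
tcp_pos: [0.5131, 0.1073, 0.251]
eef_rot: [180.0, 0.0, 8.5]
contact_force: [0.2, -0.6, -3.0]
gripper_width: 0.0095
gripper_force: 40.0
```

drive_tool --rows '[{"x": 0, "y": 0, "z": 0.001, "spin": 0, "fingers": -1}, {"x": 0, "y": 0, "z": 0.001, "spin": 0, "fingers": -1}]'

```text
time_s: 15.8
tcp_pos: [0.5131, 0.1073, 0.25]
eef_rot: [180.0, 0.0, 8.5]
contact_force: [-0.0, -0.1, -2.5]
gripper_width: 0.01
gripper_force: 40.0
```

drive_tool --rows '[{"x": 0, "y": 0, "z": 0.001, "spin": 0, "fingers": -1}, {"x": 0, "y": 0, "z": 0.001, "spin": 0, "fingers": -1}]'

```text
time_s: 16.05
tcp_pos: [0.5131, 0.1073, 0.249]
eef_rot: [180.0, 0.0, 8.5]
contact_force: [0.7, -0.3, -3.5]
gripper_width: 0.0096
gripper_force: 40.0
```

drive_tool --rows '[{"x": 0, "y": 0, "z": 0.001, "spin": 0, "fingers": -1}, {"x": 0, "y": 0, "z": 0.001, "spin": 0, "fingers": -1}]'

```text
time_s: 16.3
tcp_pos: [0.5131, 0.1073, 0.248]
eef_rot: [180.0, 0.0, 8.5]
contact_force: [0.6, 0.3, -2.9]
gripper_width: 0.0096
gripper_force: 40.0
```

drive_tool --rows '[{"x": 0, "y": 0, "z": 0.001, "spin": 0, "fingers": -1}, {"x": 0, "y": 0, "z": 0.001, "spin": 0, "fingers": -1}]'

```text
time_s: 16.55
tcp_pos: [0.5131, 0.1074, 0.2469]
eef_rot: [180.0, 0.0, 8.5]
contact_force: [0.6, 0.1, -4.0]
gripper_width: 0.0098
gripper_force: 40.0
```

drive_tool --rows '[{"x": 0, "y": 0, "z": 0.001, "spin": 0, "fingers": -1}, {"x": 0, "y": 0, "z": 0.001, "spin": 0, "fingers": -1}]'

```text
time_s: 16.8
tcp_pos: [0.5131, 0.1073, 0.246]
eef_rot: [180.0, 0.0, 8.5]
contact_force: [0.6, -0.8, -3.4]
gripper_width: 0.0099
gripper_force: 40.0
```

drive_tool --rows '[{"x": 0, "y": 0, "z": 0.001, "spin": 0, "fingers": -1}, {"x": 0, "y": 0, "z": 0.001, "spin": 0, "fingers": -1}]'

```text
time_s: 17.05
tcp_pos: [0.5131, 0.1074, 0.245]
eef_rot: [-180.0, 0.0, 8.5]
contact_force: [0.1, -0.3, -3.2]
gripper_width: 0.01
gripper_force: 40.0
```

drive_tool --rows '[{"x": 0, "y": 0, "z": 0.001, "spin": 0, "fingers": -1}, {"x": 0, "y": 0, "z": 0.001, "spin": 0, "fingers": -1}]'

```text
time_s: 17.3
tcp_pos: [0.5131, 0.1074, 0.244]
eef_rot: [180.0, 0.0, 8.5]
contact_force: [-0.3, 0.2, -3.3]
gripper_width: 0.0099
gripper_force: 40.0
```

drive_tool --rows '[{"x": 0, "y": 0, "z": 0.001, "spin": 0, "fingers": -1}, {"x": 0, "y": 0, "z": 0.001, "spin": 0, "fingers": -1}]'

```text
time_s: 17.55
tcp_pos: [0.5131, 0.1073, 0.243]
eef_rot: [180.0, 0.0, 8.5]
contact_force: [0.6, -0.2, -2.4]
gripper_width: 0.0097
gripper_force: 40.0
```

drive_tool --rows '[{"x": 0, "y": 0, "z": 0.001, "spin": 0, "fingers": -1}, {"x": 0, "y": 0, "z": 0.001, "spin": 0, "fingers": -1}]'

```text
time_s: 17.8
tcp_pos: [0.5131, 0.1073, 0.242]
eef_rot: [180.0, 0.0, 8.5]
contact_force: [0.9, -0.7, -3.5]
gripper_width: 0.01
gripper_force: 40.0
```

drive_tool --rows '[{"x": 0, "y": 0, "z": 0.001, "spin": 0, "fingers": -1}, {"x": 0, "y": 0, "z": 0.001, "spin": 0, "fingers": -1}]'

```text
time_s: 18.05
tcp_pos: [0.5131, 0.1073, 0.241]
eef_rot: [180.0, 0.0, 8.5]
contact_force: [-0.9, 0.7, -3.3]
gripper_width: 0.0099
gripper_force: 40.0
```

drive_tool --rows '[{"x": 0, "y": 0, "z": 0.0008, "spin": 0, "fingers": -1}, {"x": 0, "y": 0, "z": 0.0008, "spin": 0, "fingers": -1}]'

```text
time_s: 18.3
tcp_pos: [0.5131, 0.1074, 0.2402]
eef_rot: [180.0, 0.0, 8.5]
contact_force: [-0.2, -0.9, -2.9]
gripper_width: 0.0099
gripper_force: 40.0
```

drive_tool --rows '[{"x": 0, "y": 0, "z": 0.0008, "spin": 0, "fingers": -1}, {"x": 0, "y": 0, "z": 0.0008, "spin": 0, "fingers": -1}]'

```text
time_s: 18.55
tcp_pos: [0.5131, 0.1073, 0.2394]
eef_rot: [-180.0, 0.0, 8.5]
contact_force: [0.0, -0.3, -3.9]
gripper_width: 0.01
gripper_force: 40.0
```

drive_tool --rows '[{"x": 0, "y": 0, "z": 0.0008, "spin": 0, "fingers": -1}, {"x": 0, "y": 0, "z": 0.0008, "spin": 0, "fingers": -1}]'

```text
time_s: 18.8
tcp_pos: [0.5131, 0.1073, 0.2386]
eef_rot: [180.0, 0.0, 8.5]
contact_force: [-0.5, 0.4, -3.6]
gripper_width: 0.0098
gripper_force: 40.0
```

drive_tool --rows '[{"x": 0, "y": 0, "z": 0.0008, "spin": 0, "fingers": -1}, {"x": 0, "y": 0, "z": 0.0008, "spin": 0, "fingers": -1}]'

```text
time_s: 19.05
tcp_pos: [0.5131, 0.1073, 0.2378]
eef_rot: [180.0, 0.0, 8.5]
contact_force: [-1.2, 0.5, -3.2]
gripper_width: 0.0095
gripper_force: 40.0
```

drive_tool --rows '[{"x": 0, "y": 0, "z": 0.0008, "spin": 0, "fingers": -1}, {"x": 0, "y": 0, "z": 0.0008, "spin": 0, "fingers": -1}]'

```text
time_s: 19.3
tcp_pos: [0.5131, 0.1073, 0.237]
eef_rot: [180.0, 0.0, 8.5]
contact_force: [-0.0, 0.4, -3.0]
gripper_width: 0.0099
gripper_force: 40.0
```

drive_tool --rows '[{"x": 0, "y": 0, "z": 0.0008, "spin": 0, "fingers": -1}, {"x": 0, "y": 0, "z": 0.0008, "spin": 0, "fingers": -1}]'

```text
time_s: 19.55
tcp_pos: [0.5131, 0.1073, 0.2362]
eef_rot: [180.0, 0.0, 8.5]
contact_force: [-0.4, -0.5, -3.7]
gripper_width: 0.0102
gripper_force: 40.0
```

drive_tool --rows '[{"x": 0, "y": 0, "z": 0.0006, "spin": 0, "fingers": -1}, {"x": 0, "y": 0, "z": 0.0006, "spin": 0, "fingers": -1}]'

```text
time_s: 19.8
tcp_pos: [0.5131, 0.1073, 0.2356]
eef_rot: [180.0, 0.0, 8.5]
contact_force: [-0.4, 0.2, -3.5]
gripper_width: 0.0097
gripper_force: 40.0
```

drive_tool --rows '[{"x": 0, "y": 0, "z": 0.0008, "spin": 0, "fingers": -1}, {"x": 0, "y": 0, "z": 0.0008, "spin": 0, "fingers": -1}]'

```text
time_s: 20.05
tcp_pos: [0.5131, 0.1074, 0.2348]
eef_rot: [180.0, 0.0, 8.5]
contact_force: [-0.2, 0.7, -2.8]
gripper_width: 0.0099
gripper_force: 40.0
```

drive_tool --rows '[{"x": 0, "y": 0, "z": 0.0008, "spin": 0, "fingers": -1}, {"x": 0, "y": 0, "z": 0.0008, "spin": 0, "fingers": -1}]'

```text
time_s: 20.3
tcp_pos: [0.5131, 0.1074, 0.234]
eef_rot: [180.0, 0.0, 8.5]
contact_force: [-0.3, -0.4, -3.2]
gripper_width: 0.0093
gripper_force: 40.0
```

drive_tool --rows '[{"x": 0, "y": 0, "z": 0.0008, "spin": 0, "fingers": -1}, {"x": 0, "y": 0, "z": 0.0008, "spin": 0, "fingers": -1}]'

```text
time_s: 20.55
tcp_pos: [0.5133, 0.1075, 0.2335]
eef_rot: [-180.0, -0.0, 8.5]
contact_force: [-1.1, 0.5, -0.9]
gripper_width: 0.0098
gripper_force: 40.0
```

drive_tool --rows '[{"x": 0, "y": 0, "z": 0.0008, "spin": 0, "fingers": -1}, {"x": 0, "y": 0, "z": 0.0008, "spin": 0, "fingers": -1}]'

```text
time_s: 20.8
tcp_pos: [0.5134, 0.1076, 0.2329]
eef_rot: [-180.0, -0.1, 8.5]
contact_force: [-2.1, 1.4, 3.1]
gripper_width: 0.0097
gripper_force: 40.0
```

drive_tool --rows '[{"x": 0, "y": 0, "z": 0, "spin": 0, "fingers": -1}, {"x": 0, "y": 0, "z": 0, "spin": 0, "fingers": -1}, {"x": 0, "y": 0, "z": -0.0003, "spin": 0, "fingers": -1}, {"x": 0.001, "y": 0, "z": -0.0003, "spin": 0, "fingers": -1}, {"x": 0.002, "y": 0, "z": -0.0003, "spin": 0, "fingers": -1}, {"x": 0.003, "y": 0, "z": -0.0003, "spin": 0, "fingers": -1}]'

```text
time_s: 21.55
tcp_pos: [0.5154, 0.1077, 0.2324]
eef_rot: [180.0, 0.1, 8.5]
contact_force: [-7.6, 0.8, 4.1]
gripper_width: 0.0096
gripper_force: 40.1
```

Run:
```python
from h import *
P=sensors.get_state(); print(P["tcp_pos"],P["eef_rot"],P["contact_force"],P["moment"])
s=cap("scene"); t=cap("top")
def cr(c,b,k):
    p=cv2.cvtColor(np.asarray(c["pixels"]),cv2.COLOR_RGB2BGR)[b[1]:b[3],b[0]:b[2]]
    p=cv2.convertScaleAbs(p,alpha=1.6); return cv2.resize(p,None,fx=k,fy=k,interpolation=cv2.INTER_CUBIC)
cv2.imwrite("pics/hung.png",np.hstack([cr(s,(310,110,410,220),4),cr(t,(105,150,205,260),4)]))
```

```text
[0.51537419 0.10767194 0.23242191] [1.79993867e+02 1.02536327e-01 8.48486619e+00] [-7.55410374  0.82669794  4.08500209] [1.19886328 2.50107177 0.38948566]
```

View pics/hung.png

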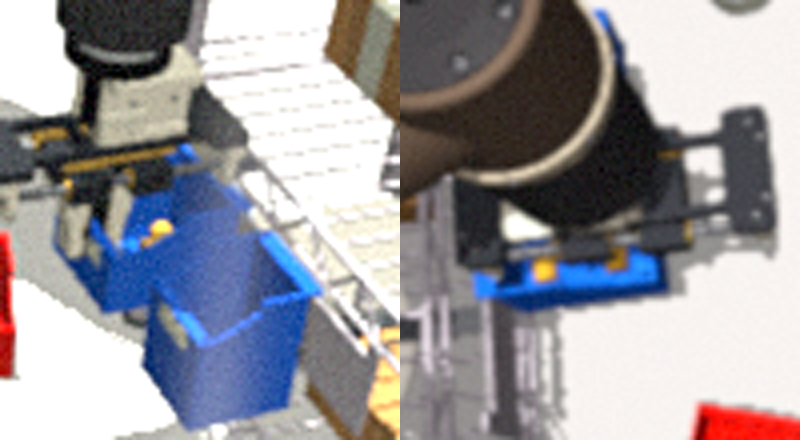

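Bin lip is over the bar (lip end at scene crop (245,205), first bin's lip corner at (262,235), ~30 mm gap, first bin unmoved). The drag is too high, so I ease the load before sliding on.

drive_tool --rows '[{"x": 0, "y": -0.0005, "z": -0.0008, "spin": 0, "fingers": -1}, {"x": 0, "y": -0.0005, "z": -0.0008, "spin": 0, "fingers": -1}, {"x": 0, "y": -0.0005, "z": -0.0008, "spin": 0, "fingers": -1}]'

```text
time_s: 22.02
tcp_pos: [0.5159, 0.108, 0.2332]
eef_rot: [180.0, 0.0, 8.5]
contact_force: [-2.2, -1.3, 0.9]
gripper_width: 0.0102
gripper_force: 40.0
```

```bash
python3 -c "
from h import *
P=sensors.get_state(); print(P['tcp_pos'],P['eef_rot'],P['contact_force'],P['moment'])"
```

```text
[0.51591814 0.10798799 0.23324553] [1.79968844e+02 4.13706045e-02 8.46952024e+00] [-2.16770983 -1.31457964  0.91821308] [-0.13580413  0.79262713  0.22891934]
```

drive_tool --rows '[{"x": 0.001, "y": 0, "z": -0.0003, "spin": 0, "fingers": -1}, {"x": 0.002, "y": 0, "z": -0.0003, "spin": 0, "fingers": -1}, {"x": 0.003, "y": 0, "z": -0.0003, "spin": 0, "fingers": -1}, {"x": 0.004, "y": 0, "z": -0.0003, "spin": 0, "fingers": -1}]'

```text
time_s: 22.52
tcp_pos: [0.5202, 0.1089, 0.2337]
eef_rot: [180.0, 0.0, 8.5]
contact_force: [-0.1, -0.6, -2.4]
gripper_width: 0.0101
gripper_force: 40.0
```

```bash
python3 -c "
from h import *
P=sensors.get_state(); print(P['tcp_pos'],P['eef_rot'],P['contact_force'],P['moment'])"
```

```text
[0.52016444 0.10890555 0.23370062] [1.79996310e+02 5.29299262e-03 8.46888667e+00] [-0.14865281 -0.59365533 -2.42361155] [-0.16886975  0.235171    0.02356476]
```

drive_tool --rows '[{"x": 0.0015, "y": 0, "z": 0, "spin": 0, "fingers": -1}, {"x": 0.003, "y": 0, "z": 0, "spin": 0, "fingers": -1}, {"x": 0.0045, "y": 0, "z": 0, "spin": 0, "fingers": -1}, {"x": 0.006, "y": 0, "z": 0, "spin": 0, "fingers": -1}, {"x": 0.0075, "y": 0, "z": 0, "spin": 0, "fingers": -1}, {"x": 0.009, "y": 0, "z": 0, "spin": 0, "fingers": -1}, {"x": 0.0105, "y": 0, "z": 0, "spin": 0, "fingers": -1}, {"x": 0.012, "y": 0, "z": 0, "spin": 0, "fingers": -1}]'

```text
time_s: 23.52
tcp_pos: [0.532, 0.1107, 0.2339]
eef_rot: [180.0, 0.0, 8.5]
contact_force: [-0.8, 0.5, -3.4]
gripper_width: 0.0101
gripper_force: 40.0
```

drive_tool --rows '[{"x": 0.001, "y": 0, "z": 0, "spin": 0, "fingers": -1}, {"x": 0.002, "y": 0, "z": 0, "spin": 0, "fingers": -1}, {"x": 0.003, "y": 0, "z": 0, "spin": 0, "fingers": -1}]'

```text
time_s: 23.9
tcp_pos: [0.5349, 0.1111, 0.2339]
eef_rot: [-180.0, -0.0, 8.5]
contact_force: [-0.7, -0.9, -3.8]
gripper_width: 0.0097
gripper_force: 40.0
```

drive_tool --rows '[{"x": 0.001, "y": 0, "z": 0, "spin": 0, "fingers": -1}, {"x": 0.002, "y": 0, "z": 0, "spin": 0, "fingers": -1}, {"x": 0.002, "y": 0, "z": 0, "spin": 0, "fingers": -1}]'

```text
time_s: 24.28
tcp_pos: [0.5369, 0.1114, 0.2338]
eef_rot: [180.0, 0.0, 8.5]
contact_force: [0.8, 0.8, -2.5]
gripper_width: 0.0097
gripper_force: 40.0
```

drive_tool --rows '[{"x": 0.001, "y": 0, "z": 0, "spin": 0, "fingers": -1}, {"x": 0.002, "y": 0, "z": 0, "spin": 0, "fingers": -1}, {"x": 0.002, "y": 0, "z": 0, "spin": 0, "fingers": -1}]'

```text
time_s: 24.65
tcp_pos: [0.5389, 0.1117, 0.2339]
eef_rot: [180.0, -0.0, 8.5]
contact_force: [-0.5, 0.8, -2.3]
gripper_width: 0.0097
gripper_force: 40.0
```

drive_tool --rows '[{"x": 0.001, "y": 0, "z": 0, "spin": 0, "fingers": -1}, {"x": 0.0015, "y": 0, "z": 0, "spin": 0, "fingers": -1}, {"x": 0.0015, "y": 0, "z": 0, "spin": 0, "fingers": -1}]'

```text
time_s: 25.02
tcp_pos: [0.5404, 0.1119, 0.2338]
eef_rot: [180.0, 0.0, 8.5]
contact_force: [-0.4, 0.7, -3.3]
gripper_width: 0.0097
gripper_force: 40.0
```

drive_tool --rows '[{"x": 0.001, "y": 0, "z": 0, "spin": 0, "fingers": -1}, {"x": 0.0015, "y": 0, "z": 0, "spin": 0, "fingers": -1}, {"x": 0.0015, "y": 0, "z": 0, "spin": 0, "fingers": -1}]'

```text
time_s: 25.4
tcp_pos: [0.5418, 0.1121, 0.2338]
eef_rot: [-180.0, -0.0, 8.5]
contact_force: [0.1, 0.1, -3.9]
gripper_width: 0.0096
gripper_force: 40.0
```

drive_tool --rows '[{"x": 0.001, "y": 0, "z": 0, "spin": 0, "fingers": -1}, {"x": 0.001, "y": 0, "z": 0, "spin": 0, "fingers": -1}]'

```text
time_s: 25.65
tcp_pos: [0.5423, 0.1121, 0.2338]
eef_rot: [180.0, 0.1, 8.5]
contact_force: [-3.3, -0.8, -1.1]
gripper_width: 0.0096
gripper_force: 40.0
```

drive_tool --rows '[{"x": 0.001, "y": 0, "z": 0, "spin": 0, "fingers": -1}, {"x": 0.001, "y": 0, "z": 0, "spin": 0, "fingers": -1}]'

```text
time_s: 25.9
tcp_pos: [0.5427, 0.1119, 0.2338]
eef_rot: [180.0, 0.1, 8.5]
contact_force: [-6.9, -1.1, 0.2]
gripper_width: 0.0097
gripper_force: 40.0
```

drive_tool --rows '[{"x": -0.0008, "y": 0, "z": 0.0002, "spin": 0, "fingers": -1}, {"x": -0.0008, "y": 0, "z": 0.0002, "spin": 0, "fingers": -1}, {"x": -0.0008, "y": 0, "z": 0.0002, "spin": 0, "fingers": -1}]'

```text
time_s: 26.28
tcp_pos: [0.5426, 0.1121, 0.2337]
eef_rot: [180.0, 0.0, 8.5]
contact_force: [-5.9, -1.2, 1.5]
gripper_width: 0.0096
gripper_force: 40.0
```

```bash
python3 -c "
from h import *
P=sensors.get_state(); print(P['tcp_pos'],P['eef_rot'],P['contact_force'],P['moment'])"
```

```text
[0.54255683 0.1120534  0.2336833 ] [1.79983882e+02 4.91753348e-02 8.47113280e+00] [-5.91221948 -1.17477302  1.48132099] [-0.65547436  1.79413695  0.02292594]
```

drive_tool --rows '[{"x": -0.0007, "y": 0, "z": 0, "spin": 0, "fingers": -1}, {"x": -0.0007, "y": 0, "z": 0, "spin": 0, "fingers": -1}]' --newtons 20

```text
time_s: 26.52
tcp_pos: [0.5424, 0.1122, 0.2337]
eef_rot: [180.0, -0.0, 8.5]
contact_force: [-3.2, -1.3, -1.0]
gripper_width: 0.0099
gripper_force: 20.0
```

drive_tool --rows '[{"x": 0, "y": 0, "z": 0, "spin": 0, "fingers": -1}, {"x": 0, "y": 0, "z": 0, "spin": 0, "fingers": -1}, {"x": 0, "y": 0, "z": 0, "spin": 0, "fingers": -1}]' --newtons 4

```text
time_s: 26.9
tcp_pos: [0.5424, 0.1122, 0.2337]
eef_rot: [-180.0, -0.0, 8.5]
contact_force: [-2.1, -1.5, -0.9]
gripper_width: 0.0097
gripper_force: 4.0
```

drive_tool --rows '[{"x": 0, "y": 0, "z": 0, "spin": 0, "fingers": -0.7}, {"x": 0, "y": 0, "z": 0, "spin": 0, "fingers": -0.7}, {"x": 0, "y": 0, "z": 0, "spin": 0, "fingers": -0.4}, {"x": 0, "y": 0, "z": 0, "spin": 0, "fingers": -0.2}, {"x": 0, "y": 0, "z": 0, "spin": 0, "fingers": -0.2}, {"x": 0, "y": 0, "z": 0, "spin": 0, "fingers": -0.2}]'

```text
time_s: 27.65
tcp_pos: [0.5423, 0.1122, 0.2337]
eef_rot: [-180.0, -0.0, 8.5]
contact_force: [0.1, -0.2, -0.0]
gripper_width: 0.0347
gripper_force: 0.0
```

Run:
```python
from h import *
P=sensors.get_state(); print(P["tcp_pos"],P["contact_force"],P["moment"])
s=cap("scene"); t=cap("top")
def cr(c,b,k):
    p=cv2.cvtColor(np.asarray(c["pixels"]),cv2.COLOR_RGB2BGR)[b[1]:b[3],b[0]:b[2]]
    p=cv2.convertScaleAbs(p,alpha=1.6); return cv2.resize(p,None,fx=k,fy=k,interpolation=cv2.INTER_CUBIC)
cv2.imwrite("pics/rel.png",np.hstack([cr(s,(310,110,410,220),4),cr(t,(105,130,205,240),4)]))
```

```text
[0.54229645 0.11221559 0.23367235] [ 0.09842541 -0.20748974 -0.0431866 ] [0.02597615 0.0393247  0.04436601]
```

View pics/rel.png

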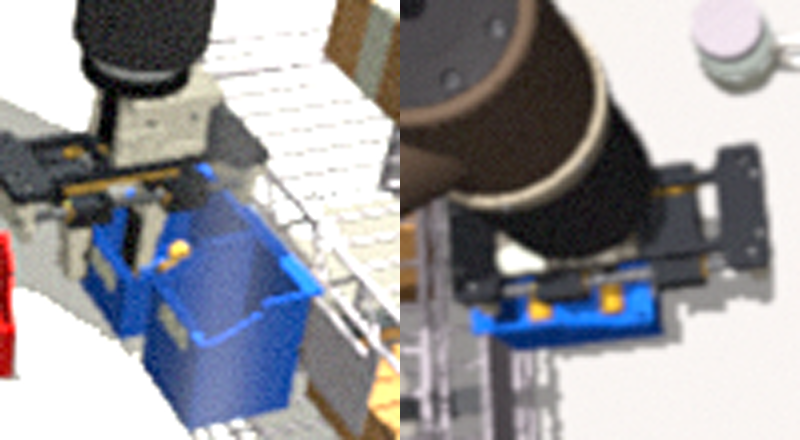

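The bin hangs beside the first one, and the fingers at (75,250) and (145,230) are free of its rim. I raise straight up.

drive_tool --rows '[{"x": 0, "y": 0, "z": -0.005, "spin": 0, "fingers": -0.2}, {"x": 0, "y": 0, "z": -0.015, "spin": 0, "fingers": -0.2}, {"x": 0, "y": 0, "z": -0.03, "spin": 0, "fingers": -0.2}, {"x": 0, "y": 0.0, "z": -0.06, "spin": 0, "fingers": -0.2}, {"x": 0, "y": 0.03, "z": -0.1, "spin": 0, "fingers": -0.2}, {"x": 0, "y": 0.08, "z": -0.13, "spin": 0, "fingers": -0.2}, {"x": 0, "y": 0.14, "z": -0.13, "spin": 0, "fingers": -0.2}, {"x": 0, "y": 0.2, "z": -0.13, "spin": 0, "fingers": -0.2}, {"x": 0, "y": 0.25, "z": -0.13, "spin": 0, "fingers": -0.2}, {"x": 0, "y": 0.25, "z": -0.13, "spin": 0, "fingers": -0.2}]'

```text
time_s: 29.0
tcp_pos: [0.5791, -0.1383, 0.3643]
eef_rot: [180.0, -0.0, 8.2]
contact_force: [0.3, -1.6, -0.0]
gripper_width: 0.0348
gripper_force: 0.0
```

Run:
```python
from h import *
s=cap("scene"); t=cap("top")
def cr(c,b,k):
    p=cv2.cvtColor(np.asarray(c["pixels"]),cv2.COLOR_RGB2BGR)[b[1]:b[3],b[0]:b[2]]
    p=cv2.convertScaleAbs(p,alpha=1.6); return cv2.resize(p,None,fx=k,fy=k,interpolation=cv2.INTER_CUBIC)
cv2.imwrite("pics/end.png",np.hstack([cr(s,(310,110,410,220),4),cr(t,(105,130,205,240),4)]))
```

```text
(no output)
```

View pics/end.png

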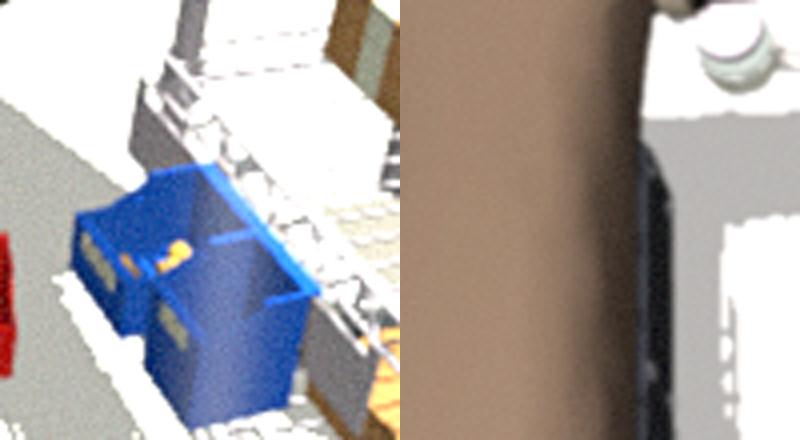

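Both bins hang side by side: the lips form one line from (215,165) to (320,293), and the first bin's far corner is still at (320,293). I hand the job in.

```bash
python3 -c "
from plant import r
print(r.close_job())"
```

```text
the job is handed in; nothing more can be done
None
```

The bin hangs by its lip on the hook bar, released and resting against the first bin, which did not visibly move, and the job was handed in at about 29 s of the 51 s allowed; the hand-in returned no verdict.

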